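Hold both interlock buttons until the tester's sample drawer is out

TASK

Get the sample drawer of the metal tester to come out: with one open hand, press the two green buttons down together, one under each fingertip, and keep both fully down until the drawer has slid all the way out by itself; then let both buttons come up and move clear. Do not press the red button, do not touch the drawer, do not push hard enough to strain the tester, and leave everything else where it stands; nothing is to be gripped or lifted.

Things in the scene. Friction and masses are not known exactly. Their poses are not given: they have to be found in the camera images.
- tester: metal tester bolted to the bench: white case 186 mm deep (x) by 236 mm wide (y), flat deck 50 mm high, with a grey measuring head 40 mm higher across its rear (the head's front face is 14 mm behind the origin, in +x). Origin: centre of its underside; x points to its rear, y to its left side, z up. Stands at various places and yaws
- left_button_top (a point): centre of the top of the left green push button (round, 26 mm across; 60 mm from the other green button along the tester's y axis; both 45 mm in front of the tester's origin, tops 72 mm above the bench when up); moves with the button. Sprung: about 5 N each holds it fully down
- right_button_top (a point): centre of the top of the right green push button, the same kind
- stop_button_top (a point): centre of the top of the red push button, the same kind and size, on the same deck in line with the green ones, 60 mm to the right of the right green one; to be left alone
- left_button (a joint): travel of the left green button: 0 up, 0.006 m fully down; its lock lets go at about 0.0035, and it counts as down beyond 0.004
- right_button (a joint): the same for the right green button
- stop_button (a joint): the same travel for the red button
- drawer_slide (a joint): how far the sample drawer is out: 0 shut, 0.06 m fully out (it stays there). A spring with a slow damper drives it out by itself at about 25 mm/s, only while both green buttons are down; it catches when either comes up
- sample_drawer: the tray of the sample drawer in the tester's left (+y) side, 70 mm wide, 30 mm high, aluminium with a grey front and a brass ring in it; slides out along the tester's +y, its front from 124 to 184 mm left of the tester's origin. Origin: centre of the tray's underside, 12 mm above the bench
- solder_tin: round tin with yellow lid, 57 mm across, 28 high, standing on the tester's measuring head; bystander, origin at the centre of its underside
- flux_bottle: white bottle with nozzle, 42 mm across, 94 high; bystander, origin at the centre of its underside
- wax_spool: spool of green wire, 44 mm across, 34 high; bystander, origin at the centre of its underside
- borax_dish: white dish, 72 mm across, 18 high; bystander, origin at the centre of its underside
- caliper: slide caliper lying flat, 56x200x13 mm; bystander, origin at the centre of its underside
- needle_file_red: needle file with red handle, 8x173x8 mm; bystander, origin at the centre of its underside
- shears: black hand shears lying flat, 44x123x9 mm; bystander, origin at the centre of its underside

How it is judged:
On the way, in this order (a step that is already met when the one before it is completed fails the run):
1. both green buttons are down together before the drawer is half out (value of joint each of left_button, right_button above 0.004 m and value of joint drawer_slide below 0.03 m), for 0.1 s.
2. both green buttons are still down when the drawer reaches its outer stop (value of joint each of left_button, right_button above 0.004 m and value of joint drawer_slide above 0.057 m), for 0.1 s.
At the end, for the whole second after the job is handed in: the drawer is fully out (beyond 57 of 60 mm), all three buttons are up again (within 1.5 mm), and the loose things are at rest (value of joint drawer_slide above 0.057 m and value of joint each of left_button, right_button, stop_button below 0.0015 m and linear speed of each of solder_tin, flux_bottle, wax_spool, borax_dish, caliper, needle_file_red, shears below 0.02 m/s); the robot touches nothing.
It fails at once if a green button is let up (under 2 mm) while the drawer is on its way (8 to 55 mm out) (value of joint drawer_slide between 0.008 and 0.055 m and value of joint any of left_button, right_button below 0.002 m).
It fails at once if one green button is pressed alone (one beyond 4 mm, the other under 1 mm) ((value of joint left_button above 0.004 m and value of joint right_button below 0.001 m) or (value of joint right_button above 0.004 m and value of joint left_button below 0.001 m)).
It fails at once if the red button is pressed (2 mm) or the drawer is touched (1 N) (value of joint stop_button above 0.002 m or contact force between any of the fingers, the arm and sample_drawer above 1 N).
It fails at once if the tester is pressed with more than 50 N (contact force between any of the fingers, the arm and tester above 50 N).
It fails at once if a loose thing is moved more than 15 mm or lifted (distance of any of solder_tin, flux_bottle, wax_spool, borax_dish, caliper, needle_file_red, shears from where it was at the start of the episode above 0.015 m).
It also fails if it takes over 38 s, if anything falls off the work surface, if the arm or the gripper's body presses on something with over 40 N, if the wrist force passes 120 N, or if a joint passes its speed limit or range.

ROBOT

A 6-joint arm with a two-finger parallel gripper is mounted at the origin on a cart in front of the work surface, level with it; the furniture and walls round the work are solid. World frame = base frame: x ahead of the robot, y to its left, z up, the work surface at z = 0. Lengths are in m, angles in rad, forces in N, time in s.
With the tool pointing down it reaches from about 0.275 to 1 m from the base axis. Payload 8.4 kg.
Tool frame: the origin (TCP) lies between the finger pads; the fingertips stand 17 mm ahead of it and the grasp point (between the pads) lies 2 mm behind it; z points along the fingers, x is the direction in which the jaws open and shut, and the axes are right-handed (so a half turn about z gives the same grasp; the last joint's range is limited). The gripper opens to 85 mm and grips with 20 to 120 N. Pads are 22 mm wide; open, the fingers measure 114 mm over their backs; the gripper's body (76 mm by 85 mm) begins 54 mm behind the grasp point. The pads swing forward as they close: fully open they stand 13 mm farther back than shut.
Start: joints at [-1.297, 0.353, 1.633, -0, 1.155, -0.002], TCP at [0.17, -0.601, 0.248] pointing down, gripper open.
Joint ranges: [-2.63, 2.63], [-0.92, 2.1], [0.06, 2.66], [-1.3, 4.44], [0, 2.69], [-3.02, 3.02]. Speed limits (rad/s): [2.22, 2.22, 2.79, 3.14, 3.14, 3.14].

INTERFACE

Orientations are given as a unit quaternion [x, y, z, w].
In Python, from station import robot gives the robot as it stands.
- The arm moves only by the tool drive_tool, never from a script. Its argument "rows" is a list of rows, each an object of numbers: "dx", "dy", "dz": the shift along the tool's x, y, z in mm; "roll": the turn about the tool's z in degrees. A call has 1 to 12 rows; each row is the pose to reach, as a shift and turn from the pose commanded when the call began, along the tool's axes at that moment; what a row does not reach only later rows make up. A row lasts 1/10 s, in which the tool goes at most 50 mm and 8.59 degrees, less where a joint would pass 70% of its speed; a pose out of reach is approached as far as the arm can. A call with a gripper value outside its range is refused whole. "fingers" is the gripper command: -1 is fully open, 1 is shut, values between are in proportion, set as the call begins (left out, the last holds). The fingers move at their own pace and stop on an object; the grip force is fixed at half the most. Time passes only in rows, so rows that repeat a pose let the fingers close. It gives the time, the measured TCP pose, the force and the opening at its end, in the units of the state.
- robot.observe(): the state, without advancing time (a new reading comes with each control period).
- robot.camera(name): name is "scene" or "side" or "wrist"; returns the picture (384x512x3 uint8, red, green, blue); there is no depth.
- robot.calibration(name): a dict with "fx", "fy", "cx", "cy" (pixels), "R" (3x3) and "t" (3): a world point X has camera coordinates R X + t; the wrist camera has in their place "T_tool_cam" (4x4, takes a point from camera to tool coordinates, whose origin is the TCP and whose axes are the tool frame's). Camera axes: x right, y down, z forward; pixel columns grow to the right and rows downward; lengths in m; the calibration is good to about 2 mm. The wrist camera is an equidistant fisheye: a pixel r from the principal point sees the ray r / f radians off the axis. A picture is of the moment at which its call begins: read the wrist's pose just before it. calibration takes no time and is no camera call.
- robot.job_done(): hands the job in, once; it reports no verdict.
Trained networks look in the newest picture that a camera, given by its name, has taken for a name from the list of things; names that differ only in an ending like _2 or _b are one class to them, and where a whole thing is asked for, a point or a joint stands for the part that bears it (a point fixed in the world has none). Each returns a list of dicts, best first, with "score" (0 to 1); they miss things now and then, are a little off and sometimes report something else, mostly with a low value. They report only what shows in the picture. A call takes as long as a camera call.
- robot.spot_in(camera, name): "box" ([left, top, width, height] in pixels, round what is visible of it).
- robot.trace(camera, name): "pixels" (384x512 bool, what is visible of it) and "box" ([left, top, width, height] in pixels, round what is visible of it).
- robot.tip_of(camera, name): "xy" ([column, row] in pixels: a listed point, or the origin of a listed thing).
The state is a dict: "clock": time; "qpos": joint angles; "joint_velocities": joint speeds; "tau": joint torques, N m; "tcp_pos": TCP position; "eef_rot": TCP orientation; "wrist_force": force on the tool from outside, world axes, zero at the start; "moment": the same for the moment, N m; "opening": finger opening in m.
Only numpy, scipy, OpenCV 4.12 (cv2) and the standard library are available. Lean on these libraries where they do the work, as an engineer would, in place of code of your own. Each camera call takes 0.05 s, during which the arm holds its last target.

## Working session

There is one attempt and no reset: what is moved stays moved. The work goes in short steps, Python scripts to look and compute and a tool call to move; the robot and the scene stay as the last step left them, time stands still between calls to the robot, and variables do not carry over. Pictures are saved under pics/ and viewed, and the job is handed in when it is done.

Besides the shell and the picture viewer there is one more tool, called after ">>>" by a JSON object that holds its "op" and its "data", one argument or row to a line. drive_tool: Moves the arm, as the interface text tells. Its arguments: {"type":"object","properties":{"rows":{"type":"array"},"fingers":{"type":"number"}},"required":["rows"]}

```bash
ls; mkdir -p pics; cat > look.py <<'E'
from station import robot
import cv2,sys,json
def snap(c,n):
    im=robot.camera(c); cv2.imwrite(f'pics/{n}.png',cv2.cvtColor(im,cv2.COLOR_RGB2BGR)); return im
E
python3 - <<'E'
from look import *
print(robot.observe())
for c in ['scene','side','wrist']:
    snap(c,c+'0'); print(c,robot.calibration(c))
    for n in ['left_button_top','right_button_top','stop_button_top','tester']:
        print(n,[(d['xy'],round(d['score'],2)) for d in robot.tip_of(c,n)][:3])
print(robot.observe()['clock'])
E
```

```text
pics
{'clock': 0.0, 'qpos': array([-1.29738510e+00,  3.53652889e-01,  1.63418092e+00, -7.24587212e-06,
        1.15520999e+00, -2.42900996e-03]), 'joint_velocities': array([ 0.00058669, -0.00084556,  0.00055622,  0.00058657, -0.00070297,
        0.00061923]), 'tau': array([ 3.64113279e-03, -6.05240679e+01, -3.42061400e+01,  2.20822194e-04,
        9.33312171e-03, -6.03003599e-06]), 'tcp_pos': array([ 0.17007221, -0.60091325,  0.24753869]), 'eef_rot': array([ 7.97608193e-01, -6.03175467e-01, -5.79663958e-04, -4.36416140e-04]), 'wrist_force': array([ 0.30299628, -0.38874991,  0.28905257]), 'moment': array([-0.04763202,  0.01569903, -0.00309823]), 'opening': 0.08514600731346197}
scene {'fx': 379.02508586713844, 'fy': 379.02508586713844, 'cx': 260.02156541090426, 'cy': 189.5634705501378, 'R': array([[-0.71166589, -0.70223852,  0.01981727],
       [-0.46325274,  0.4478914 , -0.76471576],
       [ 0.52813688, -0.55340252, -0.64406295]]), 't': array([0.34489871, 0.30387061, 0.95565656])}
left_button_top [([251.1, 288.1], 0.74), ([247.3, 192.1], 0.46)]
right_button_top [([265.1, 185.1], 0.38
[... 471 characters left out ...]

right_button_top [([244.2, 197.6], 0.61)]
stop_button_top [([248.5, 192.8], 0.59), ([327.4, 266.2], 0.46)]
tester [([229.5, 223.5], 0.84), ([243.5, 198.7], 0.51)]
wrist {'fx': 297.3186396354542, 'fy': 297.3186396354542, 'cx': 260.87699222887494, 'cy': 191.4730102781667, 'T_tool_cam': array([[ 9.99999187e-01, -1.27347825e-03,  6.85249901e-05,
         1.12081992e-03],
       [ 1.18804999e-03,  9.49758018e-01,  3.12982901e-01,
        -8.05509536e-02],
       [-4.63659076e-04, -3.12982565e-01,  9.49758758e-01,
        -1.26550301e-01],
       [ 0.00000000e+00,  0.00000000e+00,  0.00000000e+00,
         1.00000000e+00]])}
left_button_top []
right_button_top []
stop_button_top []
tester []
0.75
```

```bash
python3 -c "
import cv2
for c in ['scene','side']:
    i=cv2.imread(f'pics/{c}0.png'); cv2.imwrite(f'pics/{c}0b.png',cv2.resize(i[100:330,120:420],None,fx=2.6,fy=2.6,interpolation=cv2.INTER_CUBIC))
"
```

```text
(no output)
```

View pics/scene0.png

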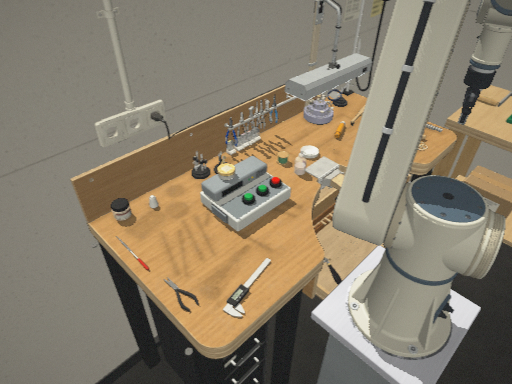

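View pics/side0.png

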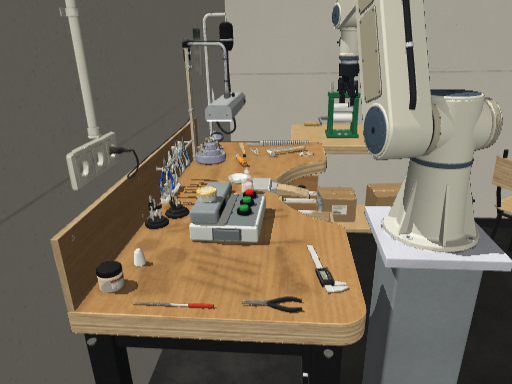

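The scene view shows the tester with left green at about (248,198), right green at (262,189) and red at (276,182). The side view shows them at about (243,210), (246,200) and (249,192). I'll zoom in to refine these.

```bash
cat > geo.py <<'E'
import numpy as np
from look import *
def blobs(c,im,roi):
    hsv=cv2.cvtColor(im,cv2.COLOR_RGB2HSV); out=[]
    g=cv2.inRange(hsv,(45,110,40),(90,255,255)); r=cv2.inRange(hsv,(0,150,70),(6,255,255))|cv2.inRange(hsv,(172,150,70),(180,255,255))
    x0,y0,x1,y1=roi
    for nm,m in(('g',g),('r',r)):
        n,l,s,ce=cv2.connectedComponentsWithStats(m[y0:y1,x0:x1])
        for k in range(1,n):
            if s[k,4]>15: out.append((nm,s[k].tolist(),(ce[k]+[x0,y0]).round(1).tolist()))
    return out
def toplane(cal,uv,z):
    R=np.array(cal['R']);t=np.array(cal['t']);d=R.T@np.array([(uv[0]-cal['cx'])/cal['fx'],(uv[1]-cal['cy'])/cal['fy'],1]);o=-R.T@t
    return o+d*(z-o[2])/d[2]
E
python3 - <<'E'
from geo import *
for c,roi in(('scene',(190,150,300,230)),('side',(180,170,280,250))):
    im=cv2.cvtColor(cv2.imread(f'pics/{c}0.png'),cv2.COLOR_BGR2RGB);cal=robot.calibration(c)
    for b in blobs(c,im,roi): print(c,b,toplane(cal,b[2],.066).round(4))
    x0,y0,x1,y1=roi
    cv2.imwrite(f'pics/{c}z.png',cv2.cvtColor(cv2.resize(im[y0:y1,x0:x1],None,fx=7,fy=7,interpolation=cv2.INTER_CUBIC),cv2.COLOR_RGB2BGR))
E
```

```text
scene ('g', [68, 35, 9, 7, 53], [262.1, 188.1]) [ 0.5175 -0.0409  0.066 ]
scene ('g', [54, 43, 9, 8, 58], [248.0, 196.4]) [0.5199 0.0193 0.066 ]
scene ('r', [81, 27, 9, 7, 52], [275.1, 180.1]) [ 0.5165 -0.1008  0.066 ]
side ('g', [63, 26, 8, 7, 53], [246.4, 199.1]) [ 0.5169 -0.0375  0.066 ]
side ('g', [59, 34, 10, 8, 62], [243.5, 207.3]) [0.5188 0.0216 0.066 ]
side ('r', [65, 19, 9, 6, 45], [249.1, 191.7]) [ 0.5149 -0.096   0.066 ]
```

View pics/scenez.png

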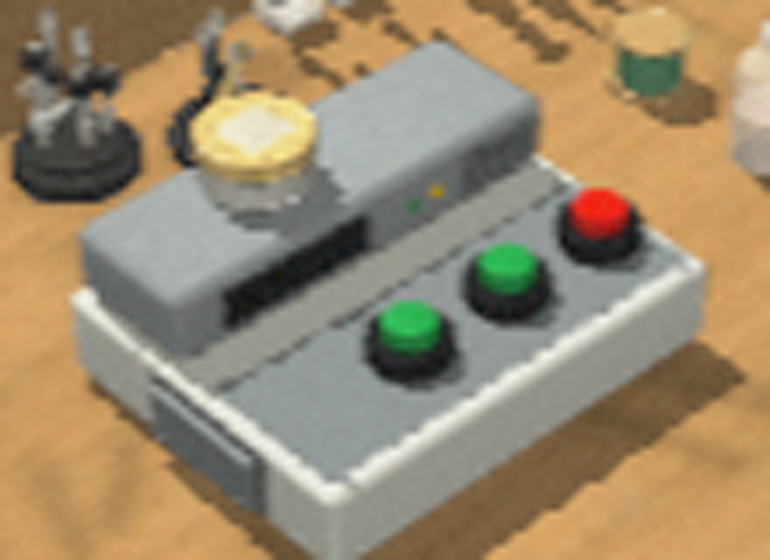

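View pics/sidez.png

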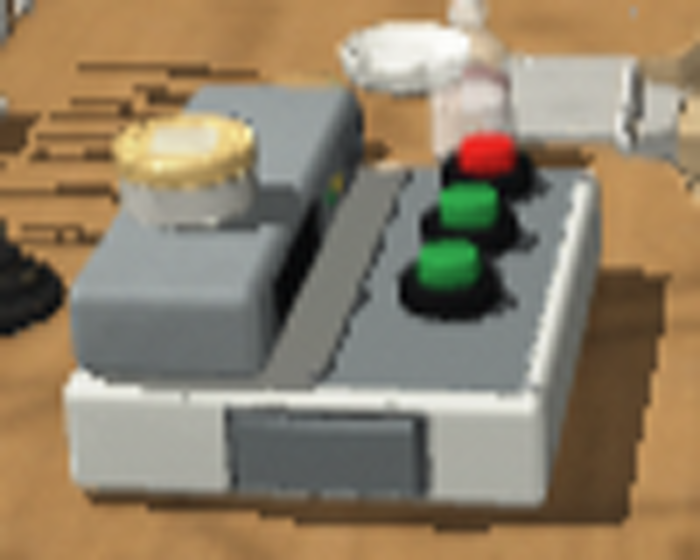

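Both views agree: left ≈ (0.519, 0.020), right ≈ (0.517, −0.039), yaw ≈ −1.7°. I'll work out the approach in tool axes.

```bash
cat >> geo.py <<'E'
from scipy.spatial.transform import Rotation as Ro
def plan(target,yawy):  # yawy: world angle of tester y axis; tool x -> minus that
    s=robot.observe();R=Ro.from_quat(s['eef_rot']).as_matrix()
    d=R.T@(np.array(target)-s['tcp_pos'])
    want=-np.array([np.cos(yawy),np.sin(yawy),0]); w=R.T@want
    print('clock',s['clock'],'tcp',s['tcp_pos'].round(4),'dmm',(d*1000).round(1),'roll',np.degrees(np.arctan2(w[1],w[0])).round(2),'open',s['opening'],'F',s['wrist_force'].round(2))
E
python3 -c "
from geo import *
plan([0.518,-0.010,0.2],np.radians(90-1.75))"
```

```text
clock 0.75 tcp [ 0.1702 -0.6014  0.2483] dmm [-474.3 -495.7   48.3] roll 17.55 open 0.08547272311129378 F [ 0.59  0.21 -0.44]
```

>>> {"op": "drive_tool", "data": {
  "rows": [
    {"dx": -30, "dy": -31, "dz": 0, "roll": 1},
    {"dx": -65, "dy": -68, "dz": 0, "roll": 2},
    {"dx": -100, "dy": -104, "dz": 0, "roll": 4},
    {"dx": -134, "dy": -140, "dz": 0, "roll": 5},
    {"dx": -168, "dy": -176, "dz": 0, "roll": 6},
    {"dx": -202, "dy": -211, "dz": 0, "roll": 7},
    {"dx": -236, "dy": -247, "dz": 0, "roll": 8},
    {"dx": -270, "dy": -282, "dz": 0, "roll": 10},
    {"dx": -304, "dy": -318, "dz": 0, "roll": 11},
    {"dx": -338, "dy": -353, "dz": 0, "roll": 13},
    {"dx": -370, "dy": -387, "dz": 0, "roll": 14},
    {"dx": -400, "dy": -418, "dz": 0, "roll": 15}
  ],
  "fingers": -0.1
}}

```text
clock: 1.95
tcp_pos: [0.4644, -0.1006, 0.2487]
eef_rot: [0.712, -0.702, 0.0, -0.0]
wrist_force: [1.2, -0.1, 0.2]
opening: 0.0469
```

```bash
python3 -c "
from geo import *
plan([0.518,-0.010,0.2],np.radians(90-1.75))"
```

```text
clock 1.95 tcp [ 0.4644 -0.1006  0.2487] dmm [-89.9 -54.8  48.7] roll 2.54 open 0.04685404827337881 F [ 1.21 -0.06  0.21]
```

>>> {"op": "drive_tool", "data": {
  "rows": [
    {"dx": -30, "dy": -18, "dz": 0, "roll": 1},
    {"dx": -60, "dy": -37, "dz": 10, "roll": 2},
    {"dx": -80, "dy": -49, "dz": 28, "roll": 2.5},
    {"dx": -90, "dy": -55, "dz": 45, "roll": 2.5},
    {"dx": -90, "dy": -55, "dz": 49, "roll": 2.5},
    {"dx": -90, "dy": -55, "dz": 49, "roll": 2.5},
    {"dx": -90, "dy": -55, "dz": 49, "roll": 2.5}
  ]
}}

```text
clock: 2.65
tcp_pos: [0.5172, -0.0126, 0.2]
eef_rot: [-0.696, 0.718, -0.0, 0.0]
wrist_force: [0.2, -1.1, 0.1]
opening: 0.0467
```

```bash
cat >> geo.py <<'E'
def wristxy(cal,s,uv,z):
    r=np.array([uv[0]-cal['cx'],uv[1]-cal['cy']])/cal['fx'];th=np.hypot(*r)
    d=np.append(r/th*np.sin(th),np.cos(th));T=np.array(cal['T_tool_cam']);R=Ro.from_quat(s['eef_rot']).as_matrix()
    o=R@T[:3,3]+s['tcp_pos'];d=R@T[:3,:3]@d
    return o+d*(z-o[2])/d[2]
def wristlook(n):
    s=robot.observe();im=snap('wrist',n);cal=robot.calibration('wrist')
    for b in blobs('wrist',im,(0,0,512,384)):
        if b[1][4]>60: print(b,wristxy(cal,s,b[2],.072).round(4))
    for k in ['left_button_top','right_button_top','stop_button_top']:
        for d in robot.tip_of('wrist',k): print(k,d['xy'],round(d['score'],2),wristxy(cal,s,d['xy'],.072).round(4))
E
python3 -c "
from geo import *
plan([0.518,-0.010,0.2],np.radians(90-1.75))
wristlook('w1'); snap('scene','s1'); snap('side','d1')"
```

```text
clock 2.65 tcp [ 0.5172 -0.0126  0.2   ] dmm [-2.6 -0.7 -0. ] roll 0.02 open 0.04668884764496085 F [ 0.18 -1.11  0.12]
('g', [209, 173, 29, 29, 660], [223.2, 187.0]) [0.5196 0.0203 0.072 ]
('g', [275, 172, 29, 30, 663], [288.6, 186.8]) [ 0.5179 -0.0386  0.072 ]
('r', [338, 172, 29, 30, 648], [351.5, 186.7]) [ 0.5163 -0.0975  0.072 ]
('r', [28, 315, 14, 12, 89], [35.0, 320.7]) [0.3167 0.3391 0.072 ]
left_button_top [221.7, 187.6] 0.87 [0.5191 0.0217 0.072 ]
stop_button_top [356.1, 187.4] 0.65 [ 0.5155 -0.1021  0.072 ]
```

View pics/w1.png

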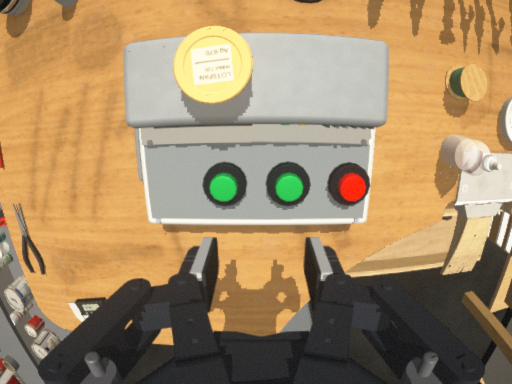

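View pics/d1.png

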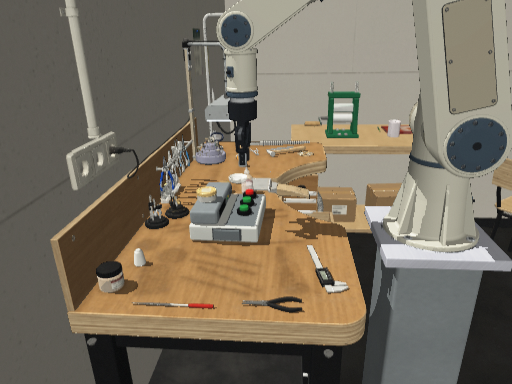

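The wrist view shows the left green at (223,187), the right green at (289,187) and the red at (352,187). The jaws straddle the green pair symmetrically, but the hand is about 3 mm too far right. I'll correct that, open to about 50 mm and descend.

>>> {"op": "drive_tool", "data": {
  "rows": [
    {"dx": -3.3, "dy": -1.5, "dz": 10},
    {"dx": -3.3, "dy": -1.5, "dz": 40},
    {"dx": -3.3, "dy": -1.5, "dz": 70},
    {"dx": -3.3, "dy": -1.5, "dz": 90},
    {"dx": -3.3, "dy": -1.5, "dz": 98},
    {"dx": -3.3, "dy": -1.5, "dz": 100},
    {"dx": -3.3, "dy": -1.5, "dz": 100},
    {"dx": -3.3, "dy": -1.5, "dz": 100}
  ],
  "fingers": -0.17
}}

```text
$.rows[0]: bad value
```

```bash
python3 -c "
from geo import *
plan([0.5185,-0.0093,0.1],np.radians(90-1.75))
wristlook('w2'); a=snap('scene','s2'); b=snap('side','d2')
cv2.imwrite('pics/z2.png',cv2.cvtColor(np.hstack([cv2.resize(a[130:240,200:300],None,fx=4,fy=4),cv2.resize(b[140:250,190:290],None,fx=4,fy=4)]),cv2.COLOR_RGB2BGR))"
```

```text
clock 2.95 tcp [ 0.5173 -0.0123  0.1998] dmm [-3.  -1.  99.8] roll 0.01 open 0.046980998769823326 F [-0.02 -0.31 -0.48]
('g', [209, 173, 29, 29, 665], [223.4, 187.2]) [0.5196 0.0204 0.072 ]
('g', [275, 173, 29, 29, 664], [289.0, 187.0]) [ 0.518  -0.0387  0.072 ]
('r', [338, 173, 29, 29, 649], [351.9, 187.0]) [ 0.5162 -0.0976  0.072 ]
('r', [28, 316, 14, 11, 85], [34.7, 320.8]) [0.3167 0.3402 0.072 ]
left_button_top [224.3, 185.2] 0.76 [0.5215 0.0194 0.072 ]
right_button_top [286.9, 189.9] 0.76 [ 0.5153 -0.0368  0.072 ]
stop_button_top [357.2, 192.3] 0.97 [ 0.5109 -0.1032  0.072 ]
```

View pics/w2.png

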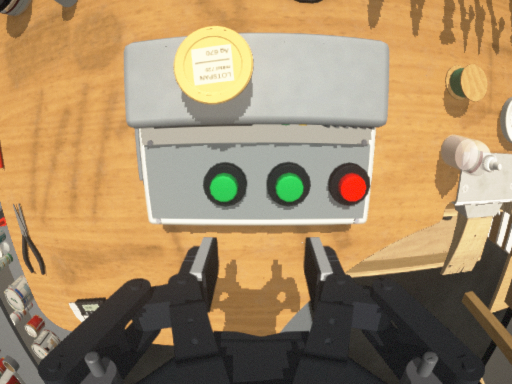

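View pics/z2.png

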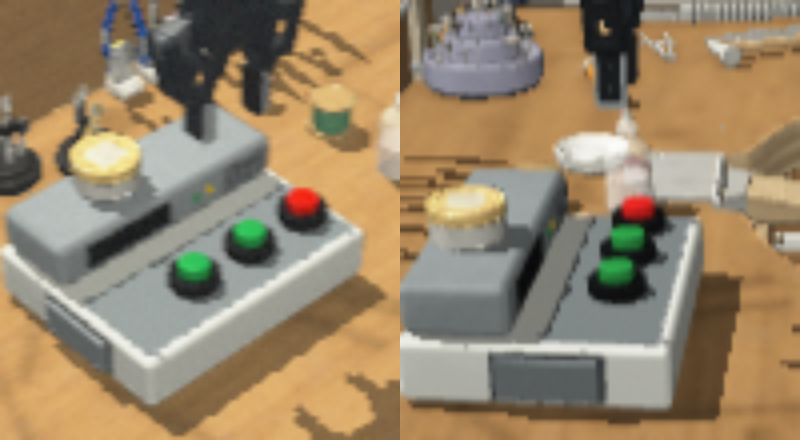

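That call was refused, probably because a row needs all four keys, so nothing moved. I'll resend it with roll included.

>>> {"op": "drive_tool", "data": {
  "rows": [
    {"dx": -3, "dy": -1, "dz": 10, "roll": 0},
    {"dx": -3, "dy": -1, "dz": 40, "roll": 0},
    {"dx": -3, "dy": -1, "dz": 70, "roll": 0},
    {"dx": -3, "dy": -1, "dz": 90, "roll": 0},
    {"dx": -3, "dy": -1, "dz": 98, "roll": 0},
    {"dx": -3, "dy": -1, "dz": 100, "roll": 0},
    {"dx": -3, "dy": -1, "dz": 100, "roll": 0},
    {"dx": -3, "dy": -1, "dz": 100, "roll": 0}
  ],
  "fingers": -0.17
}}

```text
clock: 4.05
tcp_pos: [0.519, -0.0089, 0.1002]
eef_rot: [-0.697, 0.717, -0.001, 0.001]
wrist_force: [-0.9, 0.0, -0.5]
opening: 0.0498
```

```bash
python3 -c "
from geo import *
plan([0.5185,-0.0093,0.1],np.radians(90-1.75))
wristlook('w3'); a=snap('scene','s3'); b=snap('side','d3')
cv2.imwrite('pics/z3.png',cv2.cvtColor(np.hstack([cv2.resize(a[130:240,200:300],None,fx=4,fy=4),cv2.resize(b[140:250,190:290],None,fx=4,fy=4)]),cv2.COLOR_RGB2BGR))"
```

```text
clock 4.05 tcp [ 0.519  -0.0089  0.1002] dmm [0.4 0.5 0.2] roll 0.05 open 0.04983579308951779 F [-0.9   0.03 -0.46]
('g', [188, 217, 44, 43, 1085], [212.2, 234.6]) [0.5233 0.0184 0.072 ]
('g', [288, 217, 43, 44, 1134], [306.4, 235.3]) [ 0.5211 -0.0367  0.072 ]
('r', [379, 215, 40, 42, 1249], [398.0, 235.1]) [ 0.5175 -0.0961  0.072 ]
left_button_top [209.6, 241.0] 0.57 [0.519  0.0204 0.072 ]
right_button_top [309.8, 244.3] 0.75 [ 0.515  -0.0389  0.072 ]
stop_button_top [404.0, 239.8] 0.67 [ 0.5137 -0.1011  0.072 ]
```

View pics/w3.png

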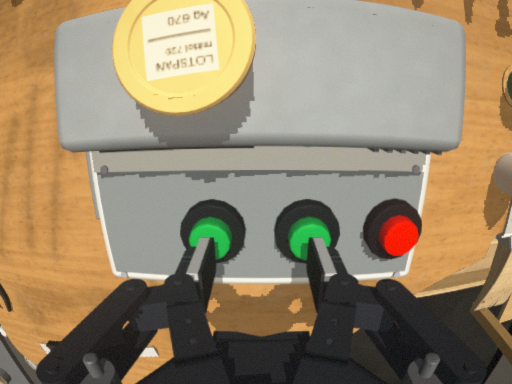

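View pics/z3.png

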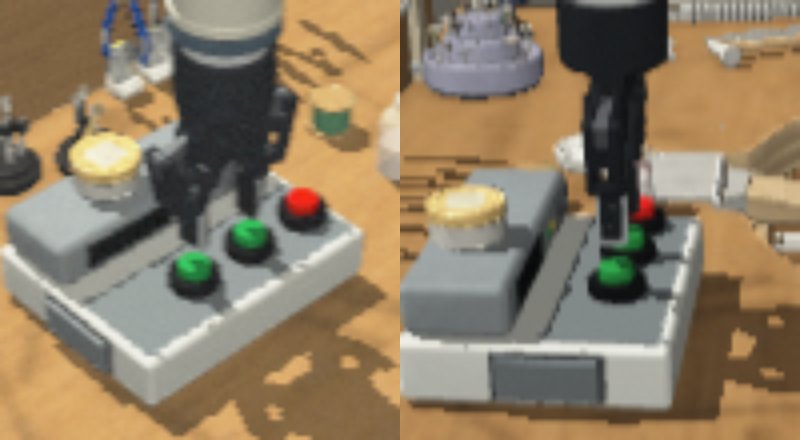

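The wrist view shows a fingertip over each green button at (207,240) and (318,240). Red at (400,235) is clear. I'll descend slowly and watch the force.

>>> {"op": "drive_tool", "data": {
  "rows": [
    {"dx": -0.5, "dy": 0.5, "dz": 5, "roll": 0},
    {"dx": -0.5, "dy": 0.5, "dz": 9, "roll": 0},
    {"dx": -0.5, "dy": 0.5, "dz": 10, "roll": 0},
    {"dx": -0.5, "dy": 0.5, "dz": 10, "roll": 0}
  ]
}}

```text
clock: 4.75
tcp_pos: [0.5175, -0.0084, 0.0889]
eef_rot: [-0.697, 0.717, 0.0, -0.0]
wrist_force: [-0.3, 0.4, 0.7]
opening: 0.0496
```

>>> {"op": "drive_tool", "data": {
  "rows": [
    {"dx": 0, "dy": 0, "dz": 1, "roll": 0},
    {"dx": 0, "dy": 0, "dz": 1.5, "roll": 0},
    {"dx": 0, "dy": 0, "dz": 1.5, "roll": 0}
  ]
}}

```text
clock: 5.05
tcp_pos: [0.5178, -0.0084, 0.0878]
eef_rot: [-0.697, 0.718, 0.0, -0.0]
wrist_force: [-0.3, 0.5, -0.2]
opening: 0.05
```

>>> {"op": "drive_tool", "data": {
  "rows": [
    {"dx": 0, "dy": 0, "dz": 1.5, "roll": 0},
    {"dx": 0, "dy": 0, "dz": 1.5, "roll": 0}
  ]
}}

```text
clock: 5.25
tcp_pos: [0.5177, -0.0084, 0.0861]
eef_rot: [-0.697, 0.717, 0.0, -0.0]
wrist_force: [-0.3, -0.3, -0.5]
opening: 0.0501
```

>>> {"op": "drive_tool", "data": {
  "rows": [
    {"dx": 0, "dy": 0, "dz": 1.5, "roll": 0},
    {"dx": 0, "dy": 0, "dz": 1.5, "roll": 0}
  ]
}}

```text
clock: 5.45
tcp_pos: [0.5178, -0.0084, 0.0849]
eef_rot: [-0.697, 0.718, 0.0, 0.0]
wrist_force: [-1.3, -0.5, 3.5]
opening: 0.0497
```

>>> {"op": "drive_tool", "data": {
  "rows": [
    {"dx": 0, "dy": 0, "dz": 1, "roll": 0},
    {"dx": 0, "dy": 0, "dz": 1, "roll": 0}
  ]
}}

```text
clock: 5.65
tcp_pos: [0.5179, -0.0084, 0.084]
eef_rot: [-0.697, 0.717, -0.0, 0.0]
wrist_force: [-1.4, -0.2, 5.4]
opening: 0.0501
```

Contact came at TCP z ≈ 0.0857, so I'll press on.

>>> {"op": "drive_tool", "data": {
  "rows": [
    {"dx": 0, "dy": 0, "dz": 1, "roll": 0},
    {"dx": 0, "dy": 0, "dz": 2, "roll": 0},
    {"dx": 0, "dy": 0, "dz": 3, "roll": 0},
    {"dx": 0, "dy": 0, "dz": 3.5, "roll": 0}
  ]
}}

```text
clock: 6.05
tcp_pos: [0.5178, -0.0084, 0.0806]
eef_rot: [-0.697, 0.718, -0.0, 0.0]
wrist_force: [-2.2, 0.7, 9.0]
opening: 0.05
```

>>> {"op": "drive_tool", "data": {
  "rows": [
    {"dx": 0, "dy": 0, "dz": 0.5, "roll": 0},
    {"dx": 0, "dy": 0, "dz": 0.5, "roll": 0}
  ]
}}

```text
clock: 6.25
tcp_pos: [0.5179, -0.0084, 0.0803]
eef_rot: [-0.697, 0.718, -0.0, 0.0]
wrist_force: [-2.4, 0.3, 9.3]
opening: 0.05
```

>>> {"op": "drive_tool", "data": {
  "rows": [
    {"dx": 0, "dy": 0, "dz": 0.5, "roll": 0},
    {"dx": 0, "dy": 0, "dz": 0.5, "roll": 0}
  ]
}}

```text
clock: 6.45
tcp_pos: [0.5178, -0.0084, 0.08]
eef_rot: [-0.697, 0.718, -0.0, 0.0]
wrist_force: [-3.1, -0.3, 12.0]
opening: 0.0498
```

```bash
python3 -c "
from geo import *
s=robot.observe();print(s['clock'],s['tcp_pos'],s['wrist_force'],s['moment'])
a=snap('scene','s4'); b=snap('side','d4')
cv2.imwrite('pics/z4.png',cv2.cvtColor(np.hstack([cv2.resize(a[130:240,200:300],None,fx=4,fy=4),cv2.resize(b[140:250,190:290],None,fx=4,fy=4)]),cv2.COLOR_RGB2BGR))"
```

```text
6.45 [ 0.5178356  -0.00843324  0.07995565] [-3.0801657  -0.31344328 12.03370568] [ 0.05425837  0.59634329 -0.03726019]
```

View pics/z4.png

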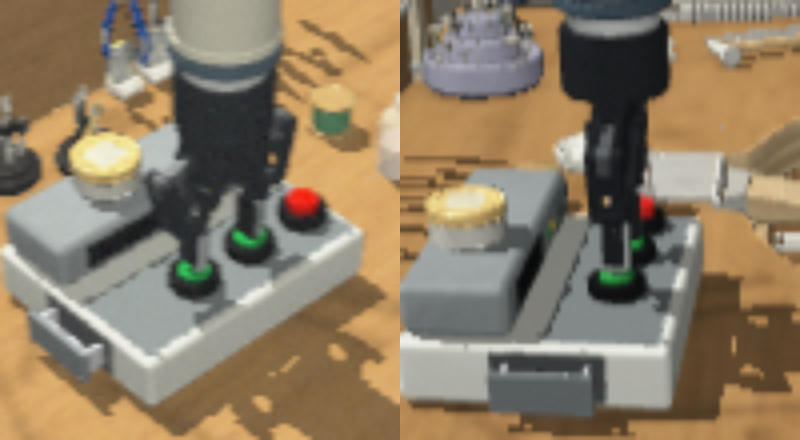

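Both buttons are down and the drawer is sliding out at the case's left side. The force is 12 N, so I'll hold for about 3.4 s with a slight extra press.

>>> {"op": "drive_tool", "data": {
  "rows": [
    {"dx": 0, "dy": 0, "dz": 0.3, "roll": 0},
    {"dx": 0, "dy": 0, "dz": 0.3, "roll": 0},
    {"dx": 0, "dy": 0, "dz": 0.3, "roll": 0},
    {"dx": 0, "dy": 0, "dz": 0.3, "roll": 0},
    {"dx": 0, "dy": 0, "dz": 0.3, "roll": 0},
    {"dx": 0, "dy": 0, "dz": 0.3, "roll": 0},
    {"dx": 0, "dy": 0, "dz": 0.3, "roll": 0},
    {"dx": 0, "dy": 0, "dz": 0.3, "roll": 0},
    {"dx": 0, "dy": 0, "dz": 0.3, "roll": 0},
    {"dx": 0, "dy": 0, "dz": 0.3, "roll": 0},
    {"dx": 0, "dy": 0, "dz": 0.3, "roll": 0},
    {"dx": 0, "dy": 0, "dz": 0.3, "roll": 0}
  ]
}}

```text
clock: 7.75
tcp_pos: [0.5179, -0.0084, 0.0799]
eef_rot: [-0.697, 0.718, -0.0, 0.0]
wrist_force: [-4.2, -0.2, 15.8]
opening: 0.05
```

>>> {"op": "drive_tool", "data": {
  "rows": [
    {"dx": 0, "dy": 0, "dz": 0, "roll": 0},
    {"dx": 0, "dy": 0, "dz": 0, "roll": 0},
    {"dx": 0, "dy": 0, "dz": 0, "roll": 0},
    {"dx": 0, "dy": 0, "dz": 0, "roll": 0},
    {"dx": 0, "dy": 0, "dz": 0, "roll": 0},
    {"dx": 0, "dy": 0, "dz": 0, "roll": 0},
    {"dx": 0, "dy": 0, "dz": 0, "roll": 0},
    {"dx": 0, "dy": 0, "dz": 0, "roll": 0},
    {"dx": 0, "dy": 0, "dz": 0, "roll": 0},
    {"dx": 0, "dy": 0, "dz": 0, "roll": 0},
    {"dx": 0, "dy": 0, "dz": 0, "roll": 0},
    {"dx": 0, "dy": 0, "dz": 0, "roll": 0}
  ]
}}

```text
clock: 8.95
tcp_pos: [0.5179, -0.0084, 0.0799]
eef_rot: [-0.697, 0.718, -0.0, 0.0]
wrist_force: [-4.4, -0.5, 15.3]
opening: 0.05
```

```bash
cat > chk.py <<'E'
from geo import *
n=sys.argv[1]
s=robot.observe();print(s['clock'],s['tcp_pos'],s['wrist_force'],s['moment'])
a=snap('scene','s'+n); b=snap('side','d'+n)
cv2.imwrite(f'pics/z{n}.png',cv2.cvtColor(np.hstack([cv2.resize(a[130:250,190:290],None,fx=4,fy=4),cv2.resize(b[140:260,190:290],None,fx=4,fy=4)]),cv2.COLOR_RGB2BGR))
E
python3 chk.py 5
```

```text
8.95 [ 0.51791732 -0.00843057  0.07993863] [-4.44465895 -0.49781272 15.30794389] [-0.01793227  0.82084592 -0.00557225]
```

View pics/z5.png

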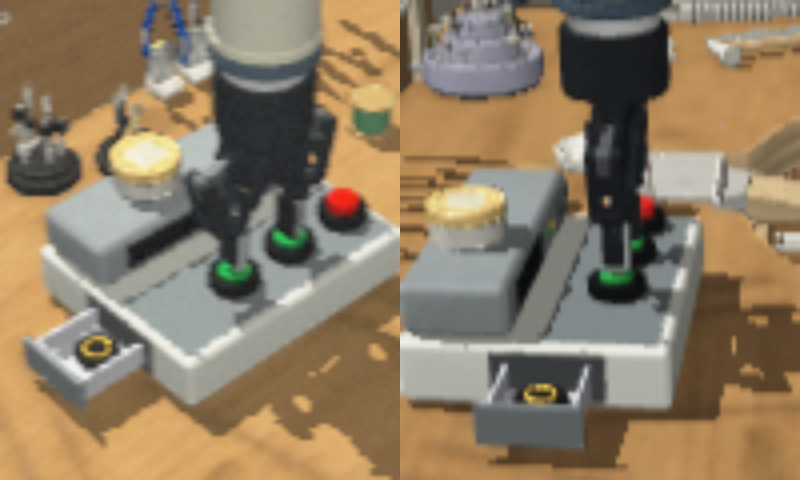

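The drawer is well out and its ring is visible. I'll hold another 1.2 s and compare the pictures to confirm it has stopped.

>>> {"op": "drive_tool", "data": {
  "rows": [
    {"dx": 0, "dy": 0, "dz": 0, "roll": 0},
    {"dx": 0, "dy": 0, "dz": 0, "roll": 0},
    {"dx": 0, "dy": 0, "dz": 0, "roll": 0},
    {"dx": 0, "dy": 0, "dz": 0, "roll": 0},
    {"dx": 0, "dy": 0, "dz": 0, "roll": 0},
    {"dx": 0, "dy": 0, "dz": 0, "roll": 0},
    {"dx": 0, "dy": 0, "dz": 0, "roll": 0},
    {"dx": 0, "dy": 0, "dz": 0, "roll": 0},
    {"dx": 0, "dy": 0, "dz": 0, "roll": 0},
    {"dx": 0, "dy": 0, "dz": 0, "roll": 0},
    {"dx": 0, "dy": 0, "dz": 0, "roll": 0},
    {"dx": 0, "dy": 0, "dz": 0, "roll": 0}
  ]
}}

```text
clock: 10.25
tcp_pos: [0.5179, -0.0084, 0.0799]
eef_rot: [-0.697, 0.718, -0.0, 0.0]
wrist_force: [-5.1, 0.1, 15.9]
opening: 0.05
```

```bash
python3 chk.py 6; python3 -c "
import cv2,numpy as np
from geo import robot,toplane
for c in 'sd':
    a,b=[cv2.imread(f'pics/{c}{k}.png').astype(int)[190:270,170:280] for k in (5,6)]
    print(c,np.abs(a-b).max(2).mean(),(np.abs(a-b).max(2)>40).sum())
# expected top-front-edge pixel of the drawer front at 184 and 164 mm (z .04)
y=np.array([.0290,.9996]);x=np.array([.9996,-.0290]);o=np.array([.5185,-.0093])+.045*x+.03*y
for nm,cn in (('scene','scene'),('side','side')):
    cal=robot.calibration(cn)
    for d in (.164,.184):
        for e in (-.035,.035):
            p=cal['R']@np.append(o+d*y+e*x,.042)+cal['t'];print(cn,d,e,(p[:2]/p[2]*cal['fx']+[cal['cx'],cal['cy']]).round(1))
"
```

```text
10.25 [ 0.51788616 -0.00842112  0.07992888] [-5.06502201  0.1397282  15.86662817] [ 0.07281227  0.82309438 -0.02106643]
s 2.502840909090909 0
d 1.1218181818181818 0
scene 0.164 -0.035 [204.  226.1]
scene 0.164 0.035 [189.9 213.9]
scene 0.184 -0.035 [198.5 229.5]
scene 0.184 0.035 [184.4 217. ]
side 0.164 -0.035 [230.1 243.2]
side 0.164 0.035 [202.3 242.1]
side 0.184 -0.035 [228.6 247.3]
side 0.184 0.035 [200.3 246.1]
```

View pics/z6.png

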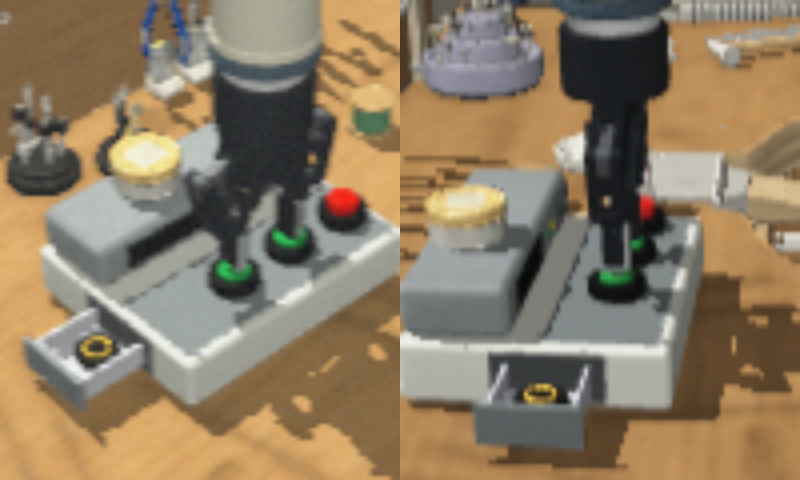

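```bash
python3 -c "
from geo import *
y=np.array([.0290,.9996,0]);x=np.array([.9996,-.0290,0]);o=np.append(np.array([.5185,-.0093])+.045*x[:2]+.03*y[:2],0)
for cn,k in(('scene','s'),('side','d')):
    cal=robot.calibration(cn)
    def pr(X): p=cal['R']@X+cal['t'];return p[:2]/p[2]*cal['fx']+[cal['cx'],cal['cy']]
    def patch(img,d):
        # rectify the front-face plane at offset d
        W=[o+d*y+xx*x+np.array([0,0,z]) for xx,z in((-.07,.06),(.07,.06),(.07,0),(-.07,0))]
        H=cv2.getPerspectiveTransform(np.float32([pr(w) for w in W]),np.float32([[0,0],[280,0],[280,120],[0,120]]))
        return cv2.cvtColor(cv2.warpPerspective(img,H,(280,120)),cv2.COLOR_BGR2GRAY)
    a=patch(cv2.imread(f'pics/{k}3.png'),.124);b=cv2.imread(f'pics/{k}6.png');r=[]
    for mm in range(40,71,2):
        q=patch(b,.124+mm/1000); t=a[25:95,110:230] if 0 else a[20:100,60:220]
        m=cv2.matchTemplate(q,t,cv2.TM_CCOEFF_NORMED); r.append((mm,round(float(m[20,60]),3)))
    print(cn,r)
    cv2.imwrite(f'pics/p{k}.png',np.vstack([a,patch(b,.184)]))
"
```

```text
scene [(40, 0.04), (42, -0.006), (44, -0.048), (46, -0.084), (48, -0.093), (50, -0.063), (52, -0.02), (54, -0.01), (56, -0.071), (58, -0.175), (60, -0.201), (62, -0.154), (64, -0.073), (66, 0.032), (68, 0.166), (70, 0.31)]
side [(40, 0.179), (42, 0.206), (44, 0.243), (46, 0.291), (48, 0.355), (50, 0.441), (52, 0.529), (54, 0.607), (56, 0.658), (58, 0.675), (60, 0.665), (62, 0.633), (64, 0.588), (66, 0.535), (68, 0.478), (70, 0.423)]
```

View pics/pd.png

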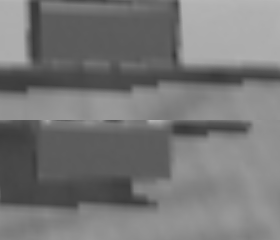

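View pics/ps.png

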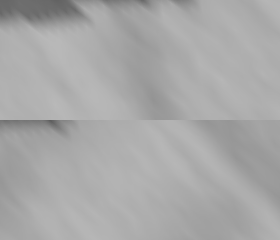

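The rectified side views put the drawer travel at about 59 mm, and it hasn't moved for 1.2 s, so it is at its stop. The scene-camera patch missed the drawer front and told me nothing. I'll release straight up.

>>> {"op": "drive_tool", "data": {
  "rows": [
    {"dx": 0, "dy": 0, "dz": -3, "roll": 0},
    {"dx": 0, "dy": 0, "dz": -8, "roll": 0},
    {"dx": 0, "dy": 0, "dz": -20, "roll": 0},
    {"dx": 0, "dy": 0, "dz": -45, "roll": 0},
    {"dx": 0, "dy": 0, "dz": -75, "roll": 0},
    {"dx": 0, "dy": 0, "dz": -105, "roll": 0},
    {"dx": 0, "dy": 0, "dz": -125, "roll": 0},
    {"dx": 0, "dy": 0, "dz": -130, "roll": 0},
    {"dx": 0, "dy": 0, "dz": -130, "roll": 0},
    {"dx": 0, "dy": 0, "dz": -130, "roll": 0}
  ]
}}

```text
clock: 11.35
tcp_pos: [0.5172, -0.0084, 0.2081]
eef_rot: [-0.697, 0.718, 0.0, -0.0]
wrist_force: [-0.2, -0.0, -1.0]
opening: 0.05
```

```bash
python3 chk.py 7; python3 -c "
from geo import *
snap('wrist','w7')
for c,roi in(('scene',(190,150,300,230)),('side',(180,170,280,250))):
    for k in '07':
        im=cv2.cvtColor(cv2.imread(f'pics/{c}0.png' if k=='0' else f'pics/{c[0] if c==\"scene\" else \"d\"}7.png'),cv2.COLOR_BGR2RGB)
        print(c,k,blobs(c,im,roi))
"
```

```text
11.35 [ 0.51716521 -0.00842228  0.20806585] [-0.1613045  -0.03517493 -0.9749349 ] [-0.03742844 -0.0266441  -0.0363066 ]
scene 0 [('g', [68, 35, 9, 7, 53], [262.1, 188.1]), ('g', [54, 43, 9, 8, 58], [248.0, 196.4]), ('r', [81, 27, 9, 7, 52], [275.1, 180.1])]
scene 7 [('g', [68, 35, 9, 7, 51], [262.0, 188.0]), ('g', [54, 43, 9, 8, 58], [248.0, 196.4]), ('r', [81, 27, 9, 7, 52], [275.1, 180.1])]
side 0 [('g', [63, 26, 8, 7, 53], [246.4, 199.1]), ('g', [59, 34, 10, 8, 62], [243.5, 207.3]), ('r', [65, 19, 9, 6, 45], [249.1, 191.7])]
side 7 [('g', [63, 26, 8, 7, 53], [246.4, 199.1]), ('g', [59, 34, 10, 8, 63], [243.6, 207.3]), ('r', [65, 19, 9, 6, 45], [249.1, 191.7])]
```

View pics/z7.png

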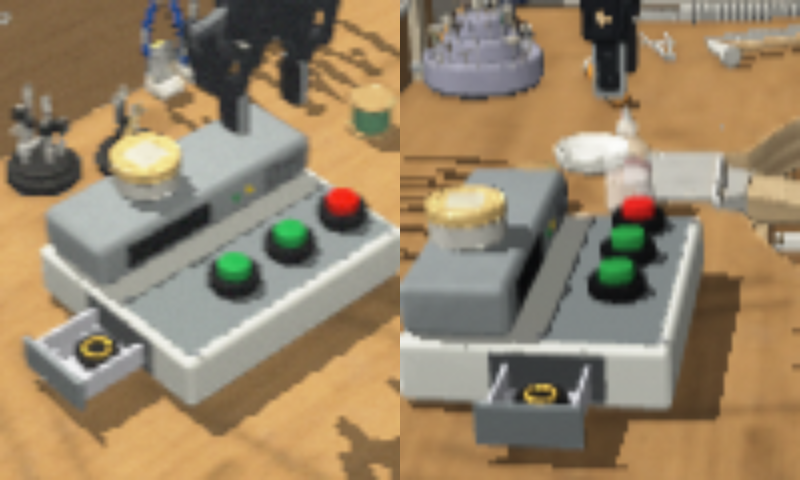

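View pics/w7.png

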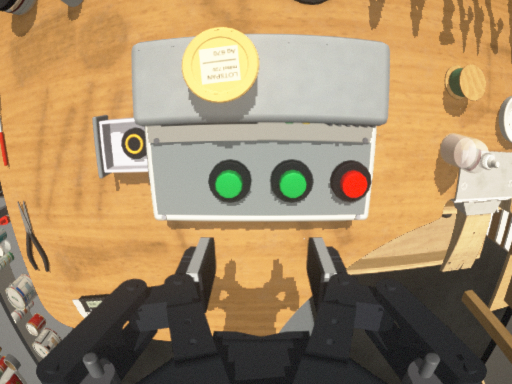

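All three buttons are back at their starting pixels, the drawer is out, and the hand is clear with about 130 mm of lift.

```bash
python3 -c "
from station import robot
print(robot.job_done())"
```

```text
the job is handed in; nothing more can be done
None
```

I pressed the two green buttons down together, one under each fingertip with the hand about 50 mm open, and the drawer came all the way out. I then lifted straight up about 130 mm clear and handed the job in at about 11.5 s. No verdict was reported.

- **Press:** I held the buttons down for about 4 s. The wrist force was about 16 N during the hold, the highest I read and well under the 50 N limit.
- **Drawer:** Comparing the side-camera pictures before and after puts its travel at about 59 mm of 60. It did not move during the last 1.2 s of holding.
- **Buttons:** After release, all three buttons, including the red one, are back within 0.1 pixel of where they started in both fixed cameras. The wrist force is back to about zero.
- **Other things:** Those in view look unmoved in the pictures. I did not measure each one.

Two things did not work. One move call was refused because its rows lacked "roll", and nothing moved. The scene-camera version of the travel check looked at the wrong patch and gave no answer, so the 59 mm figure rests on the side camera alone.

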